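# Put the cut apple away and seal it

### The job

Drop the cut apple from the board into the one vessel that holds no fruit, then take the silicone lid that leans against the drawer front by its knob and lay it gently and squarely on that vessel, its plug inside the mouth. Press the lid down on the rim with about 10 newtons for a moment to seal it (a knock or push of more than 80 could crack the rim), then let go; leave everything else where it stands.

Things in the scene. Friction and masses are not known exactly. Their poses are not given: they have to be found in the camera images.
- jar: Glass blender jar, round, outer diameter 96 mm at the foot, 100 mm at the rim, wall 4 mm (mouth 92 mm inside), 106 mm tall, floor 5 mm thick, stands loose, 0.6 kg; black handle on its +x side reaching 89 mm from the axis, between 22 and 91 mm high. Origin: centre of the underside, z up.
- tumbler: Wide steel tumbler with a dark stripe, same diameters and wall as the jar, 100 mm tall, no handle, loose, 0.5 kg. Origin: centre of the underside, z up.
- canister: White ceramic canister with a blue band, same diameters and wall as the jar, 94 mm tall, no handle, loose, 0.6 kg. Origin: centre of the underside, z up.
- jar_rim (a point): Centre of the jar's mouth, level with its rim.
- tumbler_rim (a point): Centre of the tumbler's mouth, level with its rim.
- canister_rim (a point): Centre of the canister's mouth, level with its rim.
- orange: Whole orange, 66 mm across, 62 mm tall, standing loose in one of the three vessels; leave it there. Origin: centre of the underside.
- lime: Whole big green lime, 66 mm across, 62 mm tall, standing loose in another of the vessels; leave it there. Origin: centre of the underside.
- pad: Brown cork disc, 60 mm across, 4 mm thick, lying loose on the floor of the third vessel, the one without fruit; it stays in there, under the apple. Origin: centre of the underside.
- board: Fixed wooden chopping board, 120 mm (x) by 150 mm (y), 12 mm thick; the cut apple stands on it. Origin: centre of the underside.
- apple: Red apple with its top cut off: 60 mm across with upright sides from 18 to 38 mm above its underside, 46 mm tall, flat pale cut face up, about 0.11 kg, loose on the board. Origin: centre of the underside, z up. It may land in any attitude.
- apple_center (a point): Middle of the apple, 23 mm above its underside.
- drawers: Fixed low drawer unit, 160 mm deep (x), 280 mm wide (y), 90 mm tall, its flat white drawer front on the -x side, 80 mm from the origin, no handles standing out. Origin: centre of the underside.
- lid: Turquoise stiff silicone lid, 0.09-0.18 kg: flange 110 mm across, 6 mm thick, two straight tabs (116 mm along x); tapered plug below it 78 to 68 mm across, 8 mm deep; round knob above. Origin: centre of the flange's underside, which rests on the rim when on; z: out through the knob. At the start one tab stands on the table, the other leans on the drawer front, z 38 degrees from vertical.
- lid_knob (a point): Middle of the lid's knob, which is 26 mm in diameter, along the lid's z, and reaches from 6 to 42 mm above the lid's origin; this point is 24 mm above the origin. At the start the knob leans away from the drawer front, 38 degrees from vertical.
- flip_box: Purple plastic container with a closed flip-top lid, 64 x 94 x 114 mm tall, loose bystander. Origin: centre of the underside.
- salt: Salt jar, 52 mm across, 90 mm tall, loose bystander. Origin: centre of the underside.
- mill: Dark wooden pepper mill, 52 mm across, 120 mm tall, loose bystander. Origin: centre of the underside.
- spoon: Wooden spoon, 200 mm long, lying loose, bystander. Origin: underside, near its middle.
Mind the look-alikes: they are no part of the job. What is meant by the lid is not green, and is the smaller of those in its own colour.

How it is judged:
By the outcome, as a careful person would: the job done as asked, in the order asked, and still so for the second after the job is handed in, with the robot touching nothing.
It also fails if it takes over 64 s, if anything falls off the work surface, if the arm or the gripper's body presses on something with over 40 N, if the wrist force passes 120 N, or if a joint passes its speed limit or range.

### The arm

A 7-joint arm with a two-finger parallel gripper is mounted at the origin on the work surface. World frame = base frame: x ahead of the robot, y to its left, z up, the work surface at z = 0. Lengths are in m, angles in rad, forces in N, time in s.
With the tool pointing down it reaches from about 0.35 to 0.9 m from the base axis. Payload 19.9 kg.
Tool frame: the origin (TCP) lies at the very end of the fingers, on their centre line; the grasp point (between the pads) lies 19 mm behind it; z points along the fingers, y is the line along which they close (so a half turn about z gives the same grasp; the last joint's range is limited). The gripper opens to 94 mm and grips with 3 to 60 N. Pads are 16 mm wide; open, the fingers measure 119 mm over their backs; the gripper's body (75 mm by 177 mm) begins 78 mm behind the grasp point.
Start: joints at [-1.298, 0.417, -0.01, 1.614, 0.005, 1.111, -0.053], TCP at [0.194, 0.594, 0.205] pointing down, gripper open.
Joint ranges: [-2.81, 2.81], [-0.39, 2.02], [-1.27, 1.25], [0.06, 2.57], [-1.19, 4.33], [0.19, 2], [-2.82, 2.82]. Speed limits (rad/s): [1.89, 1.89, 2.39, 2.39, 3.01, 3.01, 3.01].

### API

Orientations are given as a unit quaternion [w, x, y, z].
In Python, from bench import get_state, camera, hand_in gives the robot as it stands.
- The arm moves only by the shell command python3 -m inch 'ROWS' [OPENING] [FORCE]. ROWS is JSON, a list that holds one entry, the list of rows, each a list of 4 numbers: the shift along the tool's x, y, z in units of 0.12 m (1.0 is 0.12 m), then the turn about the tool's z in units of 45 degrees (1.0 is 45 degrees). A call has 1 to 12 rows; each row is the pose to reach, as a shift and turn from the pose commanded when the call began, along the tool's axes at that moment; what a row does not reach only later rows make up. A row lasts 1/10 s, in which the tool goes at most 50 mm and 8.59 degrees, less where a joint would pass 70% of its speed; a pose out of reach is approached as far as the arm can. A call with a number of a shift or a turn outside -1 to 1 is refused whole. A call with a gripper value outside its range is refused whole. OPENING is the opening in per cent of the stroke, from 0 (shut) to 100 (fully open), set as the call begins (- or left out, the last holds). The fingers move at their own pace and stop on an object; FORCE is the grip in N (left out, the last holds). Time passes only in rows, so rows that repeat a pose let the fingers close. It gives the time, the measured TCP pose, the force, the opening and the grip force at its end, in the units of the state.
- get_state(): the state, without advancing time (a new reading comes with each control period).
- camera(name): name is "scene" or "top" or "wrist"; returns a dict with "color" (384x512x3 uint8, red, green, blue), "depth" (384x512 float32, m along the optical axis (not along the pixel's ray), 0 where there is no reading), "camera_matrix" (3x3 intrinsics, pixels), "R" (3x3) and "t" (3): a world point X has camera coordinates R X + t. Camera axes: x right, y down, z forward; pixel columns grow to the right and rows downward; lengths in m; the calibration is good to about 2 mm. A picture is of the moment at which its call begins.
- hand_in(): hands the job in; it is judged then, once.
The state is a dict: "time": time; "qpos": joint angles; "qvel": joint speeds; "joint_torque": joint torques, N m; "ee_pos": TCP position; "tool_rot": TCP orientation; "ft_force": force on the tool from outside, world axes, zero at the start; "ft_torque": the same for the moment, N m; "grip_width": opening from 0.0 (shut) to 1.0 (fully open); "finger_force": force on a finger pad.
Only numpy, scipy, OpenCV 4.12 (cv2) and the standard library are available. Lean on these libraries where they do the work, as an engineer would, in place of code of your own. Each camera call takes 0.05 s, during which the arm holds its last target. There are 200 camera calls.

## Working session

There is one attempt and no reset: what is moved stays moved. The work goes in short steps, Python scripts to look and compute and a shell command to move; the robot and the scene stay as the last step left them, time stands still between calls to the robot, and variables do not carry over. Pictures are saved under pics/ and viewed, at most 10 in all, crops included, and the job is handed in when it is done.

```bash
mkdir -p pics; cat > h.py <<'E'
import numpy as np,cv2
from bench import get_state,camera,hand_in
def shot(n,f,up=1.5):
    c=camera(n); np.savez(f'pics/{f}.npz',**c)
    im=cv2.cvtColor(c['color'],cv2.COLOR_RGB2BGR)
    cv2.imwrite(f'pics/{f}.png',cv2.resize(im,None,fx=up,fy=up,interpolation=cv2.INTER_CUBIC)); return c
def cloud(c):
    d=c['depth'];K=c['camera_matrix'];v,u=np.mgrid[:d.shape[0],:d.shape[1]]
    P=np.stack([(u-K[0,2])/K[0,0]*d,(v-K[1,2])/K[1,1]*d,d],-1)
    W=(P-c['t'])@c['R']; W[d==0]=np.nan; return W
def quatR(q):
    from scipy.spatial.transform import Rotation as R
    return R.from_quat([q[1],q[2],q[3],q[0]]).as_matrix()
def rel(target):
    s=get_state();Rm=quatR(s['tool_rot']);return (Rm.T@(np.array(target)-s['ee_pos']))/0.12
E
python3 - <<'E'
from h import *
shot('top','top0');shot('scene','scene0')
s=get_state();print(s);print(quatR(s['tool_rot']).round(3))
E
```

```text
{'time': 0.1, 'qpos': array([-1.29752386,  0.41795022, -0.01029552,  1.61407848,  0.0047189 ,
        1.11070484, -0.05303049]), 'qvel': array([ 0.00026992, -0.00126515,  0.00132397, -0.00150582, -0.00025837,
       -0.00113939,  0.00010405]), 'joint_torque': array([ 7.57602957e-04, -8.52578044e+01,  6.40054867e-01, -4.26697540e+01,
       -4.88175137e-02,  1.63922174e-02,  1.14543291e-04]), 'ee_pos': array([0.1934184 , 0.59397369, 0.20488038]), 'tool_rot': array([-3.47646232e-05,  1.56747667e-01,  9.87638525e-01, -5.57859052e-04]), 'ft_force': array([ 0.54565276, -0.1368468 , -1.1922448 ]), 'ft_torque': array([ 0.00454022, -0.06272258,  0.00983851]), 'finger_force': 0.0, 'grip_width': 0.9985355698123268}
[[-0.951  0.31  -0.   ]
 [ 0.31   0.951 -0.001]
 [-0.    -0.001 -1.   ]]
```

View pics/top0.png

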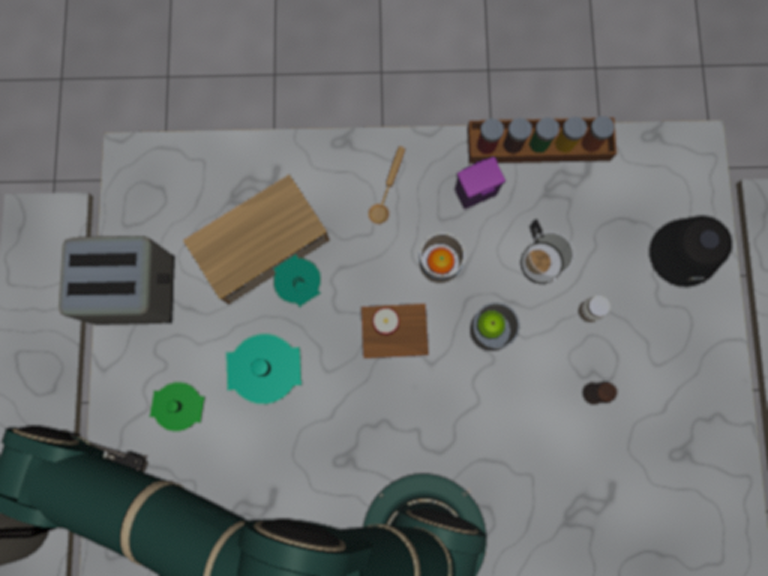

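View pics/scene0.png

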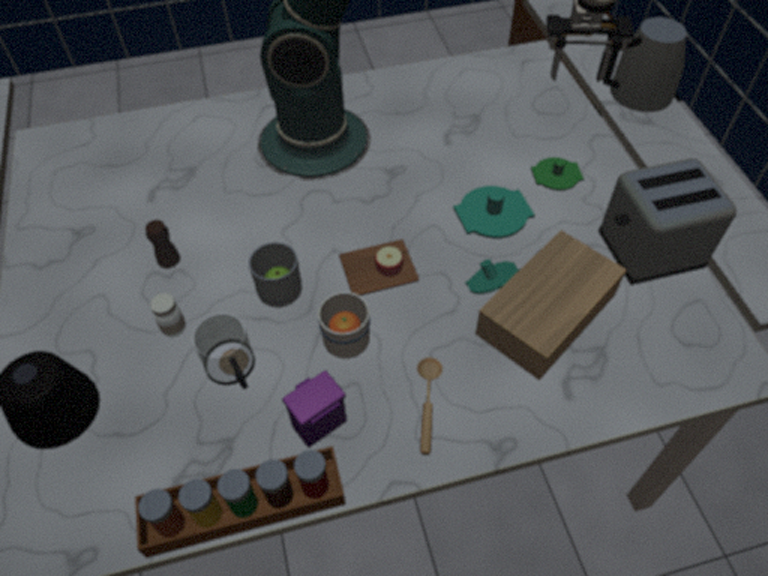

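The empty vessel, with only the cork in it, is the glass jar (top picture about (541,262)). The apple is at (386,321), and the lid leaning on the drawers is at (297,281). The orange is in the vessel at (440,260) and the lime in the one at (493,326).

```bash
python3 - <<'E'
from h import *
for n in('top0','scene0'):
    c=dict(np.load(f'pics/{n}.npz'));W=cloud(c);hsv=cv2.cvtColor(c['color'],cv2.COLOR_RGB2HSV)
    print(n,c['t'],-c['R'].T@c['t'])
    if n=='top0':
        for nm,u,v in[('apple',386,321),('knob',298,281),('jarpad',540,262),('table',330,480),('orangecup',440,260)]:
            print(nm,W[int(v/1.5),int(u/1.5)].round(4))
    # teal region
    m=(hsv[...,0]>75)&(hsv[...,0]<95)&(hsv[...,1]>100)&(W[...,2]<0.2)
    k,l,st,ce=cv2.connectedComponentsWithStats(m.astype('uint8'))
    for i in range(1,k):
        if st[i,4]>150:
            Q=W[l==i];Q=Q[~np.isnan(Q[:,0])];print('teal',ce[i]*1.5,st[i,4],np.median(Q,0).round(3),Q.min(0).round(3),Q.max(0).round(3))
    # box top plane of drawers
    m=(abs(W[...,2]-0.09)<0.006)&(hsv[...,0]<25)&(hsv[...,1]>60)
    k,l,st,ce=cv2.connectedComponentsWithStats(m.astype('uint8'));i=1+st[1:,4].argmax()
    r=cv2.minAreaRect((W[l==i][:,:2]*1000).astype('float32'));print('drawers',r,cv2.boxPoints(r).round())
    # apple: pale face
    m=(abs(W[...,2]-0.058)<0.006)&(np.linalg.norm(W[...,:2]-(W[214,257,:2] if n=='top0' else ap),axis=-1)<0.05)
    if n=='top0': ap=W[214,257,:2]
    Q=W[m];print('apple',Q.mean(0),Q.min(0),Q.max(0))
for n,u,v in[('top0',541,262),('scene0',226,350)]:
    im=cv2.imread(f'pics/{n}.png')[v-60:v+60,u-70:u+70]
    cv2.imwrite(f'pics/j_{n}.png',cv2.resize(im,None,fx=4,fy=4,interpolation=cv2.INTER_CUBIC))
a=cv2.imread('pics/j_top0.png');b=cv2.imread('pics/j_scene0.png');im=cv2.resize(np.hstack([a,b]),None,fx=.714,fy=.714);cv2.imwrite('pics/jj.png',im);print(im.shape)
E
```

```text
top0 [0.0839119  0.55094826 1.53164527] [0.26930413 0.06780851 1.60605097]
apple [0.468  0.0734 0.0649]
knob [0.5617 0.2684 0.0704]
jarpad [ 0.6082 -0.287   0.0088]
table [ 0.125   0.203  -0.0007]
orangecup [ 0.6036 -0.0498  0.068 ]
teal [296.11478599 279.85797665] 771 [0.568 0.273 0.047] [0.517 0.225 0.002] [0.62  0.322 0.081]
teal [263.03263274 368.26576327] 1808 [0.372 0.348 0.02 ] [0.297 0.267 0.006] [0.449 0.435 0.08 ]
drawers ((662.5833129882812, 360.9563903808594), (161.69882202148438, 277.7752685546875), 32.23845672607422) [[520. 435.]
 [668. 200.]
 [805. 287.]
 [657. 522.]]
apple [0.47102395 0.07387226 0.0581791 ] [0.44256431 0.04661091 0.05206294] [0.4997682  0.10336042 0.06374412]
scene0 [-0.19500603 -0.36641662  1.73640031] [ 1.34237002 -0.14986132  1.16745828]
teal [493.0362969 211.1721044] 1226 [0.383 0.345 0.021] [0.294 0.267 0.011] [0.451 0.434 0.077]
teal [491.42873832 275.93691589] 428 [0.569 0.266 0.05 ] [0.52  0.223 0.003] [0.616 0.324 0.079]
drawers ((664.22265625, 362.84381103515625), (160.3726348876953, 282.9566650390625), 32.1033935546875) [[521. 440.]
 [671. 200.]
 [807. 286.]
 [657. 525.]]
apple [0.47453246 0.07520602 0.05824299] [0.44456581 0.04751078 0.05222489] [0.50171621 0.10430197 0.06364108]
(343, 800, 3)
```

View pics/jj.png

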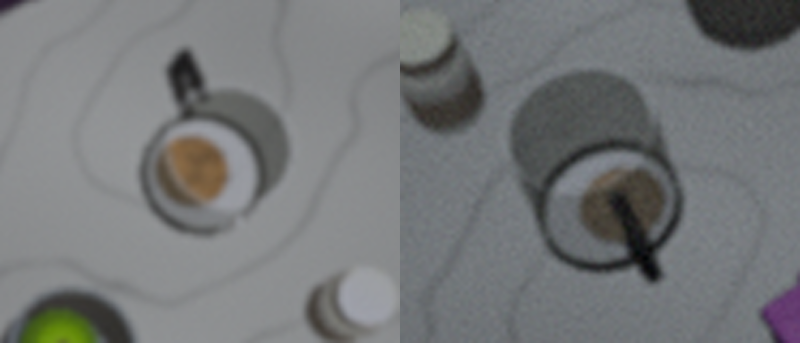

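```bash
cat >> h.py <<'E'
def ray(c,u,v,z):
    d=c['R'].T@np.linalg.solve(c['camera_matrix'],[u,v,1.]);o=-c['R'].T@c['t'];return o+d*(z-o[2])/d[2]
def proj(c,X):
    p=(c['R']@np.atleast_2d(X).T+c['t'][:,None]);p=c['camera_matrix']@p;return (p[:2]/p[2]).T
def ld(n): return dict(np.load(f'pics/{n}.npz'))
E
python3 - <<'E'
from h import *
T=ld('top0');S=ld('scene0')
for nm,a,b in[('ring',(541,263.3),(229.5,361.8)),('disc',(471+240/2.856,202+145/2.856),(156+180/2.856,290+130/2.856))]:
  for z in(0,.05,.106): print(nm,z,ray(T,a[0]/1.5,a[1]/1.5,z).round(3),ray(S,b[0]/1.5,b[1]/1.5,z).round(3))
W=cloud(T)
for c,n in((T,'t'),(S,'s')):
  W=cloud(c);m=(np.hypot(W[...,0]-.6,W[...,1]+.28)<.11)&(W[...,2]>.015);Q=W[m]
  print(n,len(Q),Q.mean(0),Q.min(0),Q.max(0))
  for lo in np.arange(.015,.12,.015):
    q=Q[(Q[:,2]>lo)&(Q[:,2]<lo+.015)]
    if len(q):print(round(lo,3),len(q),q.mean(0).round(3),q.min(0).round(3),q.max(0).round(3))
E
```

```text
ring 0 [ 0.605 -0.291  0.   ] [ 0.601 -0.289  0.   ]
ring 0.05 [ 0.594 -0.28   0.05 ] [ 0.633 -0.283  0.05 ]
ring 0.106 [ 0.582 -0.267  0.106] [ 0.668 -0.276  0.106]
disc 0 [ 0.629 -0.325  0.   ] [ 0.533 -0.302  0.   ]
disc 0.05 [ 0.618 -0.313  0.05 ] [ 0.568 -0.295  0.05 ]
disc 0.106 [ 0.605 -0.299  0.106] [ 0.607 -0.288  0.106]
t 652 [ 0.61437578 -0.28891644  0.06977417] [ 0.55477245 -0.33982483  0.01524326] [ 0.68965063 -0.23922682  0.11391815]
0.015 79 [ 0.607 -0.29   0.022] [ 0.557 -0.334  0.015] [ 0.651 -0.241  0.03 ]
0.03 86 [ 0.626 -0.287  0.038] [ 0.557 -0.334  0.03 ] [ 0.69  -0.242  0.045]
0.045 84 [ 0.613 -0.292  0.052] [ 0.557 -0.335  0.045] [ 0.685 -0.241  0.06 ]
0.06 86 [ 0.61  -0.288  0.068] [ 0.555 -0.335  0.06 ] [ 0.687 -0.24   0.075]
0.075 115 [ 0.626 -0.287  0.084] [ 0.556 -0.336  0.075] [ 0.689 -0.24   0.09 ]
0.09 114 [ 0.612 -0.29   0.098] [ 0.556 -0.34   0.09 ] [ 0.675 -0.24   0.105]
0.105 88 [ 0.602 -0.288  0.108] [ 0.556 -0.338  0.105] [ 0.655 -0.239  0.114]
s 1319 [ 0.6094627  -0.28767994  0.06834366] [ 0.55564508 -0.33790256  0.01502175] [ 0.69253547 -0.23877366  0.1115256 ]
0.015 148 [ 0.604 -0.289  0.022] [ 0.557 -0.335  0.015] [ 0.662 -0.24   0.03 ]
0.03 181 [ 0.608 -0.288  0.037] [ 0.556 -0.336  0.03 ] [ 0.69  -0.24   0.045]
0.045 193 [ 0.609 -0.288  0.053] [ 0.558 -0.336  0.045] [ 0.692 -0.24   0.06 ]
0.06 183 [ 0.608 -0.288  0.068] [ 0.558 -0.337  0.06 ] [ 0.691 -0.239  0.075]
0.075 251 [ 0.619 -0.286  0.083] [ 0.556 -0.336  0.075] [ 0.693 -0.239  0.09 ]
0.09 257 [ 0.608 -0.287  0.098] [ 0.556 -0.337  0.09 ] [ 0.676 -0.239  0.105]
0.105 106 [ 0.605 -0.291  0.107] [ 0.556 -0.338  0.105] [ 0.655 -0.239  0.112]
```

Depth reads the glass well: jar axis about (0.6055, -0.2885), apple (0.472, 0.0745). Next I move over the apple.

```bash
M="python3 -m inch"
python3 -m inch '[[[-0.1,-0.1,0,0],[-0.3,-0.3,0,0],[-0.55,-0.5,0,0],[-0.75,-0.7,0,0],[-0.9,-0.85,0,0]]]' 100
python3 -m inch '[[[-0.2,-0.2,0,0],[-0.45,-0.4,0,0],[-0.7,-0.65,0,0],[-0.9,-0.85,0,0]]]'
python3 -m inch '[[[-0.2,-0.2,0,0],[-0.45,-0.4,0,0],[-0.7,-0.65,0,0],[-0.9,-0.85,0,0],[-0.9,-0.85,0,0]]]'
python3 - <<'E'
from h import *
print(rel([.472,.0745,.16]),rel([.472,.0745,.021]),get_state()['qpos'])
E
```

```text
time: 0.6
ee_pos: [0.2656, 0.4618, 0.2053]
tool_rot: [0.0, 0.157, 0.988, -0.0]
ft_force: [0.4, 0.7, -0.6]
grip_width: 0.997
finger_force: 0.0
time: 1.0
ee_pos: [0.3365, 0.3312, 0.2053]
tool_rot: [-0.0, 0.157, 0.988, -0.0]
ft_force: [0.3, 1.2, -0.2]
grip_width: 1.0
finger_force: 0.0
time: 1.5
ee_pos: [0.4084, 0.1991, 0.2055]
tool_rot: [0.0, 0.16, 0.987, -0.0]
ft_force: [-1.4, 0.5, 0.7]
grip_width: 1.003
finger_force: 0.0
[-0.82994674 -0.81871058  0.37980754] [-0.82939421 -0.81801152  1.53814053] [-0.75965726  0.10731414  0.25499584  2.02650763 -0.03098176  1.01155231
  0.76077362]
```

```bash
python3 - <<'E'
from h import *
# lid fit from both clouds
n=np.array([-.845,-.534])
for f in('top0','scene0'):
    c=ld(f);W=cloud(c);hsv=cv2.cvtColor(c['color'],cv2.COLOR_RGB2HSV)
    m=(hsv[...,0]>72)&(hsv[...,0]<98)&(hsv[...,1]>90)&(np.hypot(W[...,0]-.568,W[...,1]-.27)<.08)&(W[...,2]>0.003)&(W[...,2]<.1)
    Q=W[m];best=None;rng=np.random.default_rng(0)
    for _ in range(2000):
        a,b,d=Q[rng.choice(len(Q),3,False)];k=np.cross(b-a,d-a);k/=np.linalg.norm(k)+1e-12
        i=abs((Q-a)@k)<.003
        if best is None or i.sum()>best.sum():best=i
    P=Q[best];ce=P.mean(0);k=np.linalg.svd(P-ce)[2][2];k*=np.sign(k[2])
    print(f,'plane n',k.round(3),'tilt',np.degrees(np.arccos(k[2])),'az',np.degrees(np.arctan2(k[1],k[0])),'c',ce.round(4),len(P))
    h=(Q-ce)@k;K=Q[(h>.010)&(h<.05)];print('knob pts',len(K),K.mean(0).round(4),h.max())
    top=Q[h>.03];print('knob top',len(top),top.mean(0).round(4),h[h>.03].mean())
    # circle of flange in-plane
    e1=np.cross(k,[0,0,1]);e1/=np.linalg.norm(e1);e2=np.cross(k,e1)
    uv=np.c_[(P-ce)@e1,(P-ce)@e2];r,_,_=cv2.minAreaRect((uv*1000).astype('float32'));print('rect ctr',r,_,(ce+e1*r[0]/1e3+e2*r[1]/1e3).round(4))
    (cx,cy),R=cv2.minEnclosingCircle((uv*1000).astype('float32'));print('circle',cx,cy,R)
E
```

```text
top0 plane n [-0.521 -0.338  0.783] tilt 38.419938966225416 az -147.03543422999866 c [0.5681 0.2742 0.0412] 449
knob pts 65 [0.5538 0.2645 0.068 ] 0.04319282152865597
knob top 45 [0.55   0.2615 0.0701] 0.03642800646488827
rect ctr (-0.466796875, 1.3231163024902344) 0.025274410843849182 [0.5675 0.2733 0.0404]
circle -1.8160327672958374 1.9118070602416992 60.81645202636719
scene0 plane n [-0.526 -0.323  0.786] tilt 38.14297750646493 az -148.45143081565377 c [0.5714 0.2715 0.0428] 343
knob pts 74 [0.5605 0.2643 0.0652] 0.03918235524515623
knob top 27 [0.5534 0.2615 0.0712] 0.03498760966415454
rect ctr (2.216585159301758, 1.1513214111328125) 55.74284362792969 [0.5694 0.2729 0.0421]
circle 2.074711322784424 4.638896942138672 58.62336730957031
```

```bash

python3 -m inch '[[[-0.2,-0.2,0.1,0],[-0.4,-0.4,0.2,0],[-0.6,-0.6,0.3,0],[-0.75,-0.75,0.38,0],[-0.83,-0.82,0.38,0],[-0.83,-0.82,0.38,0],[-0.83,-0.82,0.38,0]]]'
python3 - <<'E'
from h import *
shot('wrist','w1');print(rel([.472,.0745,.021]))
E
```

```text
time: 2.2
ee_pos: [0.4708, 0.0794, 0.1598]
tool_rot: [-0.0, 0.157, 0.988, 0.0]
ft_force: [-0.1, 0.9, 0.1]
grip_width: 1.001
finger_force: 0.0
[-0.02365991 -0.0382109   1.15766091]
```

View pics/w1.png

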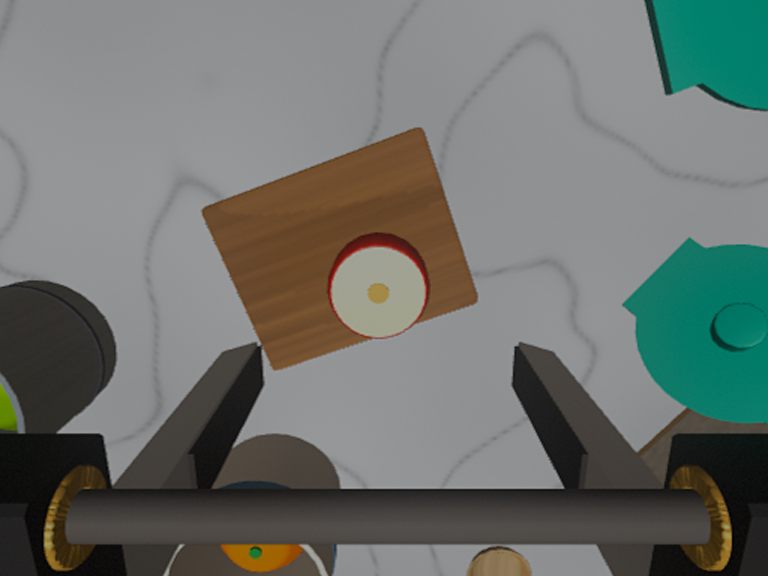

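The apple's cut face is centred at (378,292). The lid's lower tab is at (655,272) and its knob at (740,325).

```bash
python3 - <<'E'
from h import *
c=ld('w1');print(ray(c,252.3,195,.058));W=cloud(c);print(W[195,252],W[217,493])
m=abs(W[...,2]-.058)<.004;Q=W[m];Q=Q[np.hypot(*(Q[:,:2]-[.472,.0745]).T)<.05];print((Q.min(0)+Q.max(0))/2)
a=ray(c,252.3,195,.058);print(rel([a[0],a[1],.021]))
E
```

```text
[0.47120399 0.07455704 0.058     ]
[0.47052686 0.07455043 0.06024126] [0.54828826 0.2599113  0.06814246]
[0.47106959 0.07468804 0.05728599]
[-0.01720344 -0.03980533  1.15766161]
```

```bash

python3 -m inch '[[[-0.02,-0.04,0.1,0],[-0.02,-0.04,0.3,0],[-0.02,-0.04,0.5,0],[-0.02,-0.04,0.7,0],[-0.02,-0.04,0.8,0],[-0.02,-0.04,0.9,0]]]'
python3 -m inch '[[[0,0,0.1,0],[0,0,0.2,0],[0,0,0.25,0],[0,0,0.25,0],[0,0,0.25,0]]]'
python3 -m inch '[[[0,0,0,0],[0,0,0,0],[0,0,0,0],[0,0,0,0],[0,0,0,0],[0,0,0,0],[0,0,0,0],[0,0,0,0]]]' 30 12
python3 -m inch '[[[0,0,-0.05,0],[0,0,-0.15,0],[0,0,-0.35,0],[0,0,-0.6,0],[0,0,-0.85,0],[0,0,-1,0],[0,0,-1,0]]]'
python3 - <<'E'
from h import *
print(rel([.6055,-.2885,.160]),get_state()['qpos'])
E
```

```text
time: 2.85
ee_pos: [0.4716, 0.0734, 0.051]
tool_rot: [-0.0, 0.157, 0.988, -0.0]
ft_force: [0.6, -0.2, -0.0]
grip_width: 0.998
finger_force: 0.0
time: 3.35
ee_pos: [0.4721, 0.0732, 0.0221]
tool_rot: [0.0, 0.157, 0.988, 0.0]
ft_force: [-0.1, 0.7, -0.7]
grip_width: 0.998
finger_force: 0.0
time: 4.15
ee_pos: [0.4719, 0.0733, 0.022]
tool_rot: [0.0, 0.157, 0.988, 0.0]
ft_force: [-0.3, 0.0, 4.6]
grip_width: 0.633
finger_force: 12.0
time: 4.85
ee_pos: [0.4731, 0.0735, 0.1448]
tool_rot: [0.002, 0.157, 0.988, 0.001]
ft_force: [0.1, -0.5, -1.7]
grip_width: 0.633
finger_force: 12.0
[-1.98388871 -2.52638714 -0.12668645] [-0.54362473  0.23887232  0.37130321  2.04211766 -0.11301654  0.87509749
  1.14618389]
```

```bash

python3 -m inch '[[[-0.05,-0.07,-0.1,0],[-0.2,-0.25,-0.15,0],[-0.35,-0.45,-0.15,0],[-0.5,-0.65,-0.15,0],[-0.65,-0.83,-0.15,0]]]'
python3 -m inch '[[[-0.15,-0.2,0,0],[-0.3,-0.4,0,0],[-0.45,-0.6,0,0],[-0.6,-0.75,0,0],[-0.7,-0.9,0,0]]]'
python3 -m inch '[[[-0.15,-0.2,0,0],[-0.3,-0.4,0,0],[-0.45,-0.55,0,0],[-0.58,-0.7,0,0],[-0.63,-0.8,0,0],[-0.63,-0.8,0,0],[-0.63,-0.8,0,0],[-0.63,-0.8,0,0]]]'
python3 - <<'E'
from h import *
shot('wrist','w2');c=ld('w2');W=cloud(c);Q=W[(abs(W[...,2]-.104)<.006)];Q=Q[np.hypot(*(Q[:,:2]-[.6055,-.2885]).T)<.06]
print(rel([.6055,-.2885,.112]),len(Q),Q.min(0),Q.max(0))
E
```

```text
time: 5.35
ee_pos: [0.515, -0.0478, 0.1598]
tool_rot: [-0.0, 0.157, 0.988, -0.0]
ft_force: [0.0, 0.6, -0.9]
grip_width: 0.633
finger_force: 12.0
time: 5.85
ee_pos: [0.5615, -0.1765, 0.1595]
tool_rot: [-0.001, 0.157, 0.988, -0.0]
ft_force: [0.5, 0.6, -1.6]
grip_width: 0.635
finger_force: 12.0
time: 6.65
ee_pos: [0.6037, -0.2878, 0.1599]
tool_rot: [-0.0, 0.156, 0.988, 0.0]
ft_force: [0.6, 0.8, -0.5]
grip_width: 0.631
finger_force: 12.0
[-0.01530146 -0.00114785  0.40008355] 1599 [ 0.55584284 -0.33986942  0.09807241] [ 0.63321277 -0.24029285  0.10699409]
```

View pics/w2.png

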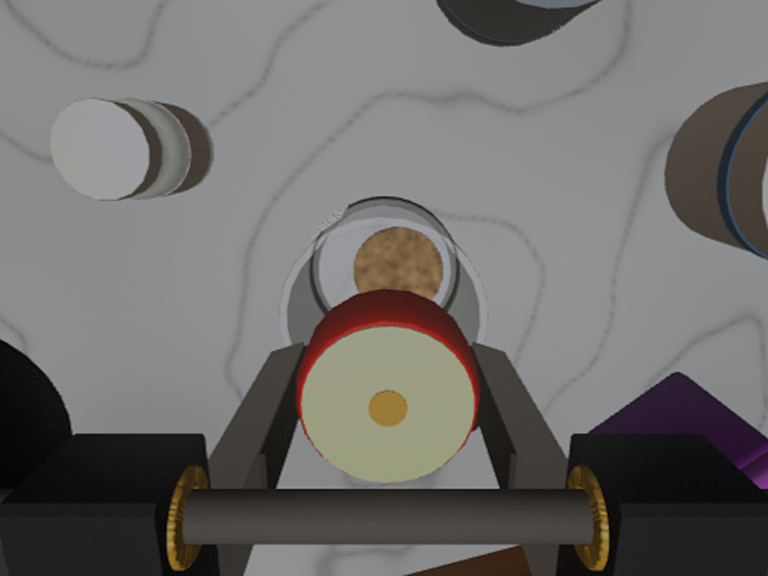

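The apple is held upright over the jar mouth, with the cork visible at (398,265). Now I lower and release.

```bash

python3 -m inch '[[[-0.01,0,0.1,0],[-0.02,-0.01,0.2,0],[-0.02,-0.01,0.3,0],[-0.02,-0.01,0.36,0],[-0.02,-0.01,0.39,0],[-0.02,-0.01,0.39,0],[-0.02,-0.01,0.39,0]]]'
python3 -m inch '[[[0,0,0,0],[0,0,0,0],[0,0,0,0],[0,0,0,0],[0,0,0,0]]]' 85
python3 -m inch '[[[0,0,-0.1,0],[0,0,-0.3,0],[0,0,-0.6,0],[0,0,-0.8,0],[0,0,-0.8,0]]]'
python3 - <<'E'
from h import *
c=shot('wrist','w3');W=cloud(c)
hsv=cv2.cvtColor(c['color'],cv2.COLOR_RGB2HSV);m=((hsv[...,0]<6)|(hsv[...,0]>172))&(hsv[...,1]>130)&(np.hypot(W[...,0]-.606,W[...,1]+.289)<.06)
print('red in jar',m.sum(),np.nanmean(W[m],0))
m=(np.hypot(W[...,0]-.606,W[...,1]+.2895)<.045);print(np.nanpercentile(W[m][:,2],[5,50,95,100]))
Q=W[(abs(W[...,2]-.104)<.006)];Q=Q[np.hypot(*(Q[:,:2]-[.6055,-.2885]).T)<.06]
b=((Q[:,:2],));A=np.c_[2*Q[:,:2],np.ones(len(Q))];r=np.linalg.lstsq(A,(Q[:,:2]**2).sum(1),rcond=None)[0];print('rim fit',r[:2],Q.min(0),Q.max(0))
O=np.array([.571,.2755,.0365]);k=np.array([-.522,-.331,.786]);g=O+k*.032;print('grasp',g);print(get_state()['ee_pos'],rel([g[0],g[1],.2]),get_state()['qpos'])
E
```

```text
time: 7.4
ee_pos: [0.6059, -0.291, 0.1134]
tool_rot: [0.0, 0.157, 0.988, -0.0]
ft_force: [0.2, -0.2, -0.3]
grip_width: 0.63
finger_force: 12.0
time: 7.9
ee_pos: [0.6058, -0.2909, 0.1132]
tool_rot: [0.0, 0.157, 0.988, -0.0]
ft_force: [-0.3, 0.5, -0.2]
grip_width: 0.852
finger_force: 0.0
time: 8.4
ee_pos: [0.607, -0.2918, 0.2137]
tool_rot: [0.003, 0.157, 0.988, -0.001]
ft_force: [-0.1, 0.2, -0.7]
grip_width: 0.849
finger_force: 0.0
red in jar 470 [ 0.5858081  -0.30534551  0.05112631]
[0.0074723  0.31924488 0.32820382 0.33415011]
rim fit [ 0.60517745 -0.28969261] [ 0.55599209 -0.33919171  0.09802929] [ 0.65561498 -0.24032681  0.10711196]
grasp [0.554296 0.264908 0.061652]
[ 0.60638672 -0.29127226  0.21147069] [1.84828375 4.27261304 0.08885803] [ 0.07143758  0.53465395  0.48433207  1.49226798 -0.26050233  1.17554661
  1.8539703 ]
```

```bash

python3 -m inch '[[[0.06,0.1,0,0.1],[0.15,0.35,0,0.28],[0.25,0.6,0,0.46],[0.35,0.8,0,0.64],[0.42,0.95,0,0.82],[0.43,1,0,1.0]]]'
python3 - <<'E'
from h import *
c=camera('top');W=cloud(c);hsv=cv2.cvtColor(c['color'],cv2.COLOR_RGB2HSV);m=((hsv[...,0]<8)|(hsv[...,0]>170))&(hsv[...,1]>90)&(np.hypot(W[...,0]-.606,W[...,1]+.289)<.055)
print('apple',m.sum(),np.nanmin(W[m],0),np.nanmax(W[m],0))
print(rel([.5543,.2649,.2]))
E
```

```text
time: 9.05
ee_pos: [0.5934, -0.158, 0.2085]
tool_rot: [-0.001, 0.524, 0.852, 0.0]
ft_force: [0.3, 0.0, 0.3]
grip_width: 0.852
finger_force: 0.0
apple 19 [ 0.57334364 -0.32617646  0.0392224 ] [ 0.58714705 -0.28021739  0.06085138]
[3.30600378 1.26261133 0.07455865]
```

```bash

python3 -m inch '[[[0.1,0.05,0,0.15],[0.3,0.12,0,0.33],[0.5,0.2,0,0.5],[0.7,0.27,0,0.67],[0.9,0.35,0,0.84],[1,0.38,0,0.95]]]'
python3 -c "
from h import *
print(rel([.5543,.2649,.2]))"
```

```text
time: 9.7
ee_pos: [0.5797, -0.0311, 0.2085]
tool_rot: [-0.0, 0.798, 0.603, -0.0]
ft_force: [0.1, -0.3, 0.6]
grip_width: 0.849
finger_force: 0.0
[ 2.31552936 -0.87576065  0.07149327]
```

```bash

python3 -m inch '[[[0.15,-0.05,0,0.18],[0.35,-0.13,0,0.36],[0.55,-0.2,0,0.54],[0.75,-0.28,0,0.72],[0.9,-0.35,0,0.88],[1,-0.38,0,0.94]]]' 60
python3 -c "
from h import *
print(rel([.5543,.2649,.2]),quatR(get_state()['tool_rot']).round(3))"
```

```text
time: 10.3
ee_pos: [0.5683, 0.0961, 0.2085]
tool_rot: [0.0, 0.962, 0.275, -0.001]
ft_force: [-0.3, -0.0, -0.7]
grip_width: 0.599
finger_force: 0.0
[ 0.64422625 -1.25578797  0.06980863] [[ 0.849  0.528 -0.001]
 [ 0.528 -0.849 -0.001]
 [-0.001 -0.    -1.   ]]
```

```bash

python3 -m inch '[[[0.05,-0.1,0.05,0],[0.15,-0.3,0.1,0],[0.3,-0.5,0.15,0],[0.4,-0.7,0.2,0],[0.45,-0.85,0.25,0],[0.45,-0.85,0.25,0]]]'
python3 -m inch '[[[0.1,-0.2,0,0],[0.2,-0.4,0,0],[0.2,-0.41,0,0],[0.2,-0.41,0,0],[0.2,-0.41,0,0]]]'
python3 - <<'E'
from h import *
c=shot('wrist','w4');W=cloud(c);hsv=cv2.cvtColor(c['color'],cv2.COLOR_RGB2HSV)
Q=W[(hsv[...,0]>72)&(hsv[...,0]<98)&(hsv[...,1]>90)&(np.hypot(W[...,0]-.568,W[...,1]-.27)<.08)&(W[...,2]>0.003)&(W[...,2]<.1)]
rng=np.random.default_rng(0);best=None
for _ in range(800):
    a,b,d=Q[rng.choice(len(Q),3,False)];k=np.cross(b-a,d-a);k/=np.linalg.norm(k)+1e-12
    i=abs((Q-a)@k)<.0015
    if best is None or i.sum()>best.sum():best=i
P=Q[best];ce=P.mean(0);k=np.linalg.svd(P-ce,full_matrices=False)[2][2];k*=np.sign(k[2]);h=(Q-ce)@k
T=Q[(h>.033)&(h<.04)];print(k,len(P),ce,'knobtop',len(T),T.mean(0),h[h>.033].mean())
lat=(T-T.mean(0));print('top extents in lat dir',(T@np.array([.528,-.849,0])).min(),(T@np.array([.528,-.849,0])).max())
g=T.mean(0)-k*.010;print('grasp',g,rel([g[0],g[1],g[2]-.019]),get_state()['qpos'])
E
```

```text
time: 10.9
ee_pos: [0.5595, 0.2121, 0.1775]
tool_rot: [0.0, 0.961, 0.277, -0.001]
ft_force: [-0.0, -0.4, -0.7]
grip_width: 0.599
finger_force: 0.0
time: 11.4
ee_pos: [0.5554, 0.2627, 0.1792]
tool_rot: [0.0, 0.962, 0.274, 0.0]
ft_force: [-0.6, 1.7, -0.9]
grip_width: 0.6
finger_force: 0.0
[-0.5184105  -0.3288341   0.78937867] 6614 [0.57544512 0.27753105 0.0475073 ] knobtop 410 [0.5501824  0.26139355 0.0693223 ] 0.03562330882640301
top extents in lat dir 0.05610133456525134 0.080793337376287
grasp [0.55536651 0.2646819  0.06142851] [ 0.00843401 -0.01405267  1.13974688] [-1.14101811  0.5822197   0.91973469  1.69049196 -0.50563693  1.125523
 -1.09085361]
```

View pics/w4.png

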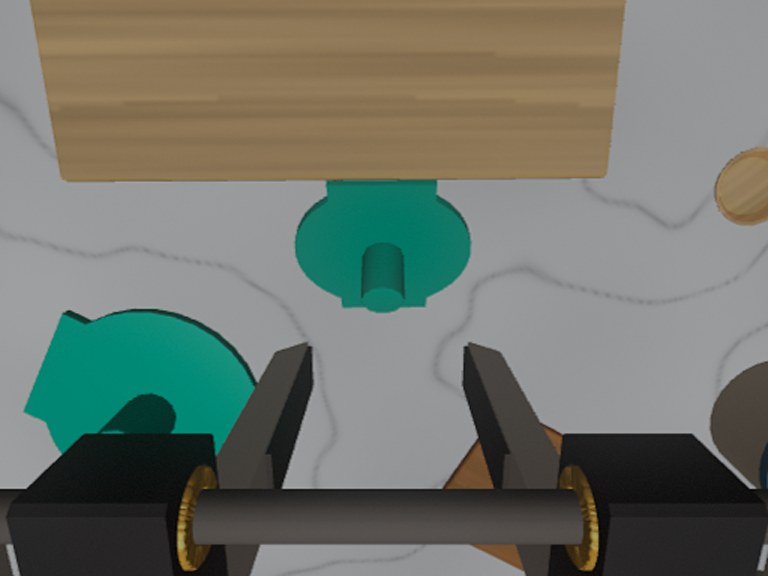

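```bash

python3 -m inch '[[[0.01,-0.01,0.15,0],[0.01,-0.01,0.35,0],[0.01,-0.01,0.55,0],[0.01,-0.01,0.75,0],[0.01,-0.01,0.9,0],[0.01,-0.01,0.97,0],[0.01,-0.01,1,0]]]'
python3 -m inch '[[[0,0,0.06,0],[0,0,0.12,0],[0,0,0.14,0],[0,0,0.14,0],[0,0,0.14,0]]]'
python3 -c "
from h import *
print(rel([.5554,.2647,.0424]))"
python3 -m inch '[[[0,0,0,0],[0,0,0,0],[0,0,0,0],[0,0,0,0],[0,0,0,0],[0,0,0,0],[0,0,0,0]]]' 10 6
```

```text
time: 12.15
ee_pos: [0.5554, 0.2655, 0.0584]
tool_rot: [0.0, 0.962, 0.275, -0.0]
ft_force: [-0.3, 0.1, 1.2]
grip_width: 0.6
finger_force: 0.0
time: 12.65
ee_pos: [0.5556, 0.266, 0.0425]
tool_rot: [0.0, 0.961, 0.275, 0.0]
ft_force: [-0.1, 0.2, -0.2]
grip_width: 0.601
finger_force: 0.0
[-0.00738025  0.00808274  0.00118003]
time: 13.35
ee_pos: [0.5555, 0.266, 0.0423]
tool_rot: [0.0, 0.961, 0.275, -0.0]
ft_force: [0.3, -0.3, 0.6]
grip_width: 0.276
finger_force: 6.0
```

```bash

python3 -m inch '[[[-0.05,0,-0.05,0],[-0.12,0,-0.1,0],[-0.2,0,-0.17,0],[-0.3,0,-0.24,0],[-0.4,0,-0.3,0],[-0.45,0,-0.4,0],[-0.45,0,-0.4,0]]]'
cat > fit.py <<'E'
from h import *
def lidfit(n):
    c=shot('wrist',n);W=cloud(c);hsv=cv2.cvtColor(c['color'],cv2.COLOR_RGB2HSV);p=get_state()['ee_pos']
    Q=W[(hsv[...,0]>72)&(hsv[...,0]<98)&(hsv[...,1]>90)&(np.hypot(W[...,0]-p[0],W[...,1]-p[1])<.085)&(W[...,2]>0.003)]
    rng=np.random.default_rng(0);best=None
    for _ in range(800):
        a,b,d=Q[rng.choice(len(Q),3,False)];k=np.cross(b-a,d-a);k/=np.linalg.norm(k)+1e-12
        i=abs((Q-a)@k)<.0015
        if best is None or i.sum()>best.sum():best=i
    P=Q[best];ce=P.mean(0);k=np.linalg.svd(P-ce,full_matrices=False)[2][2];k*=np.sign(k[2])
    print('lid n',k.round(3),'tilt',np.degrees(np.arccos(k[2])).round(1),len(P),ce.round(4),P.min(0).round(4),P.max(0).round(4),p.round(4))
E
python3 -c "
from fit import *
lidfit('w5')"
```

```text
time: 14.05
ee_pos: [0.5096, 0.2375, 0.0921]
tool_rot: [-0.001, 0.961, 0.275, 0.001]
ft_force: [1.6, 0.2, -1.9]
grip_width: 0.277
finger_force: 6.0
lid n [-0.518 -0.328  0.79 ] tilt 37.8 14977 [0.5368 0.2533 0.1038] [0.4744 0.1917 0.0641] [0.5764 0.2954 0.1259] [0.5098 0.2379 0.0913]
```

View pics/w5.png

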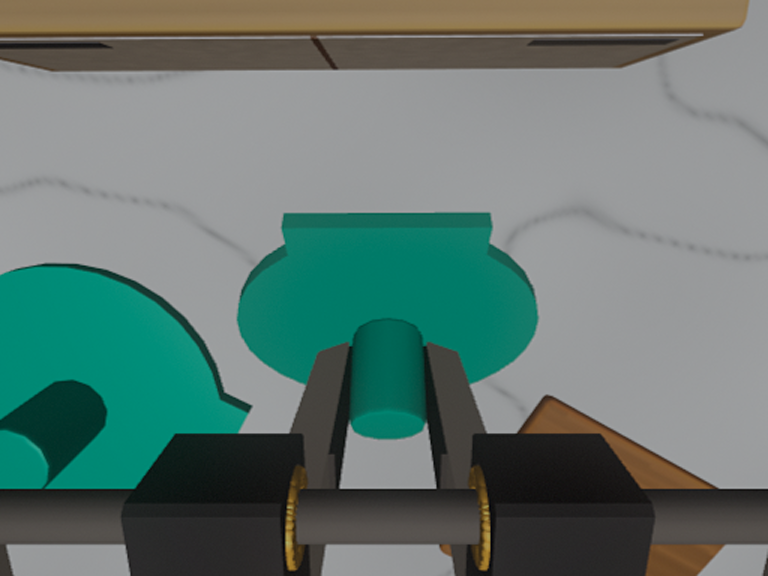

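The lid holds its 38° tilt in the grip. I'll set its lower tab on the table and roll it flat about the grip, then take it again squarely.

```bash

python3 -m inch '[[[0,0,0.08,0],[0,0,0.18,0],[0,0,0.28,0],[0,0,0.36,0],[0,0,0.39,0],[0,0,0.39,0],[0,0,0.39,0]]]'
python3 -m inch '[[[0.02,0,0.02,0],[0.04,0,0.04,0],[0.06,0,0.06,0],[0.09,0,0.08,0],[0.12,0,0.1,0],[0.12,0,0.1,0]]]'
python3 -c "
from fit import *
lidfit('w6')"
```

```text
time: 14.8
ee_pos: [0.5098, 0.2373, 0.0436]
tool_rot: [0.0, 0.962, 0.275, 0.0]
ft_force: [0.2, -0.5, -0.8]
grip_width: 0.276
finger_force: 6.0
time: 15.4
ee_pos: [0.522, 0.2451, 0.031]
tool_rot: [0.0, 0.961, 0.275, -0.0]
ft_force: [-0.4, 0.5, -0.2]
grip_width: 0.272
finger_force: 6.0
lid n [-0.321 -0.202  0.925] tilt 22.3 17587 [0.5476 0.2599 0.035 ] [0.4759 0.1952 0.0037] [0.592 0.303 0.05 ] [0.5217 0.245  0.0311]
```

```bash

python3 -m inch '[[[0.02,0,0.02,0],[0.04,0,0.03,0],[0.07,0,0.05,0],[0.1,0,0.07,0],[0.13,0,0.08,0],[0.13,0,0.08,0]]]'
python3 -c "
from fit import *
lidfit('w7')"
```

```text
time: 16.05
ee_pos: [0.5355, 0.2535, 0.0216]
tool_rot: [0.0, 0.961, 0.275, 0.0]
ft_force: [-0.5, -0.0, -0.8]
grip_width: 0.276
finger_force: 6.0
lid n [-0.085 -0.054  0.995] tilt 5.8 18998 [0.5512 0.2622 0.018 ] [0.4787 0.1988 0.0088] [0.602  0.3094 0.0235] [0.5353 0.2533 0.0217]
```

```bash

python3 -m inch '[[[0.02,0,0.01,0],[0.03,0,0.02,0],[0.03,0,0.02,0]]]'
python3 -m inch '[[[0,0,0,0],[0,0,0,0],[0,0,0,0],[0,0,0,0],[0,0,0,0],[0,0,0,0]]]' 50
python3 -c "
from fit import *
lidfit('w8');s=get_state();print(s['ft_force'])
c=ld('w8');W=cloud(c);Q=W[(W[...,2]>.044)&(W[...,2]<.056)];Q=Q[np.hypot(*(Q[:,:2]-s['ee_pos'][:2]).T)<.03]
a=(Q.min(0)+Q.max(0))/2;print(len(Q),a,Q.max(0)-Q.min(0),rel(a))"
```

```text
time: 16.4
ee_pos: [0.5384, 0.2553, 0.0194]
tool_rot: [0.0, 0.961, 0.275, 0.0]
ft_force: [-0.4, 0.4, 1.0]
grip_width: 0.275
finger_force: 6.0
time: 17.0
ee_pos: [0.5381, 0.2552, 0.0195]
tool_rot: [0.0, 0.961, 0.275, -0.0]
ft_force: [-0.8, -0.3, 0.7]
grip_width: 0.501
finger_force: 0.0
lid n [ 0.    -0.001  1.   ] tilt 0.1 20670 [0.5481 0.2601 0.0131] [0.4752 0.1987 0.0116] [0.6043 0.311  0.0147] [0.5381 0.2552 0.0195]
[-0.41456084  0.20763213  0.55371852]
2616 [0.54122802 0.25744005 0.04998961] [0.04187168 0.05425453 0.01196409] [ 0.03188716 -0.00246277 -0.25437534]
```

View pics/w8.png

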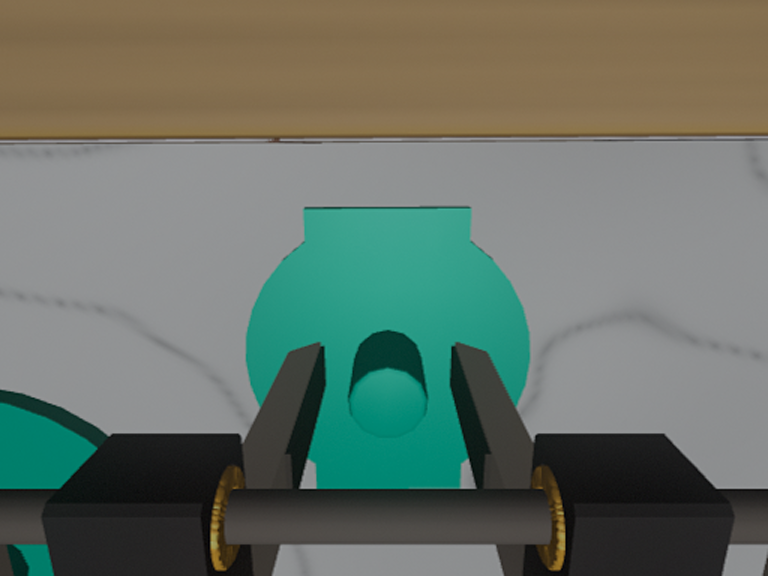

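The lid now lies flat, with the knob top centred at (388,402).

```bash
python3 - <<'E'
from h import *
c=ld('w8');W=cloud(c);hsv=cv2.cvtColor(c['color'],cv2.COLOR_RGB2HSV)
a=ray(c,388/1.5,402/1.5,.05);m=(hsv[...,0]>72)&(hsv[...,0]<98)&(hsv[...,1]>90)&(W[...,2]>.0475)&(W[...,2]<.053)&(np.hypot(W[...,0]-a[0],W[...,1]-a[1])<.02)
Q=W[m];print(a,len(Q),Q.mean(0),Q.max(0)-Q.min(0));print(rel([a[0],a[1],.018]))
E
```

```text
[0.54101508 0.25539202 0.05      ] 1948 [0.540597   0.25517245 0.04896833] [0.02567686 0.02530347 0.00312343]
[0.0213674  0.01106834 0.012206  ]
```

```bash

python3 -m inch '[[[0.02,0.01,0.01,0],[0.02,0.01,0.01,0],[0.02,0.01,0.01,0],[0.02,0.01,0.01,0]]]'
python3 -m inch '[[[0,0,0,0],[0,0,0,0],[0,0,0,0],[0,0,0,0],[0,0,0,0]]]' 10 20
python3 -m inch '[[[0,0,-0.05,0],[0,0,-0.15,0],[0,0,-0.35,0],[0,0,-0.6,0],[0,0,-0.85,0],[0,0,-1,0],[0,0,-1,0]]]'
python3 -m inch '[[[0,0,-0.1,0],[0,0,-0.25,0],[0,0,-0.33,0],[0,0,-0.33,0],[0,0,-0.33,0]]]'
python3 -c "
from fit import *
lidfit('w9');print(rel([.6055,-.2895,.17]),get_state()['qpos'])"
```

```text
time: 17.45
ee_pos: [0.5408, 0.2554, 0.0182]
tool_rot: [0.0, 0.961, 0.275, -0.0]
ft_force: [0.2, 0.2, 0.5]
grip_width: 0.498
finger_force: 0.0
time: 17.95
ee_pos: [0.5408, 0.2555, 0.0183]
tool_rot: [0.0, 0.961, 0.275, -0.0]
ft_force: [-0.6, 0.5, -0.1]
grip_width: 0.273
finger_force: 20.0
time: 18.65
ee_pos: [0.542, 0.2558, 0.1414]
tool_rot: [-0.001, 0.961, 0.275, 0.002]
ft_force: [-0.3, -1.1, -1.5]
grip_width: 0.271
finger_force: 20.0
time: 19.15
ee_pos: [0.5406, 0.2555, 0.1773]
tool_rot: [0.0, 0.961, 0.275, -0.0]
ft_force: [-0.3, 0.3, -1.3]
grip_width: 0.275
finger_force: 20.0
lid n [ 0.001 -0.001  1.   ] tilt 0.1 18639 [0.5532 0.2621 0.1721] [0.4835 0.1992 0.1706] [0.6049 0.3098 0.1739] [0.5404 0.2554 0.1771]
[-1.94055667  4.1409952   0.06127649] [-1.16586384  0.55655245  0.9322577   1.73496034 -0.49421359  1.10562626
 -1.08950138]
```

```bash

python3 -m inch '[[[-0.05,0.1,0,0],[-0.13,0.28,0,0],[-0.23,0.48,0,0],[-0.33,0.68,0,0],[-0.4,0.85,0,0]]]'
python3 -m inch '[[[-0.1,0.2,0,0],[-0.2,0.42,0,0],[-0.3,0.64,0,0],[-0.4,0.86,0,0]]]'
python3 -m inch '[[[-0.1,0.2,0,0],[-0.2,0.42,0,0],[-0.3,0.64,0,0],[-0.4,0.86,0,0]]]'
python3 -m inch '[[[-0.1,0.2,0,0],[-0.2,0.42,0,0],[-0.3,0.64,0,0],[-0.4,0.83,0,0]]]'
python3 -m inch '[[[-0.1,0.2,0,0],[-0.2,0.4,0,0],[-0.28,0.56,0,0],[-0.33,0.68,0,0],[-0.34,0.74,0,0],[-0.34,0.74,0,0],[-0.34,0.74,0,0]]]'
python3 - <<'E'
from fit import *
lidfit('w10')
for n in('top','scene'):
    c=camera(n);W=cloud(c);hsv=cv2.cvtColor(c['color'],cv2.COLOR_RGB2HSV)
    m=(W[...,2]>.01)&(W[...,2]<.112)&(np.hypot(W[...,0]-.606,W[...,1]+.289)<.062)&~((hsv[...,0]>72)&(hsv[...,0]<98)&(hsv[...,1]>90));Q=W[m]
    print(n,len(Q),Q.min(0),Q.max(0))
print(rel([.6055,-.2895,.119]))
E
```

```text
time: 19.7
ee_pos: [0.5537, 0.1407, 0.1775]
tool_rot: [0.0, 0.962, 0.274, -0.0]
ft_force: [0.7, 0.4, -0.6]
grip_width: 0.277
finger_force: 20.0
time: 20.1
ee_pos: [0.5673, 0.0282, 0.1775]
tool_rot: [0.0, 0.962, 0.275, -0.0]
ft_force: [0.2, 0.4, -1.3]
grip_width: 0.276
finger_force: 20.0
time: 20.5
ee_pos: [0.581, -0.0846, 0.1775]
tool_rot: [0.0, 0.962, 0.275, -0.0]
ft_force: [-0.4, 0.7, -1.5]
grip_width: 0.269
finger_force: 20.0
time: 20.9
ee_pos: [0.5927, -0.1948, 0.1774]
tool_rot: [0.0, 0.962, 0.274, -0.0]
ft_force: [-0.0, 0.7, -1.0]
grip_width: 0.271
finger_force: 20.0
time: 21.6
ee_pos: [0.6057, -0.2888, 0.1776]
tool_rot: [-0.0, 0.961, 0.275, -0.0]
ft_force: [0.4, 0.1, -1.6]
grip_width: 0.27
finger_force: 20.0
lid n [ 0.001 -0.002  1.   ] tilt 0.1 18741 [ 0.6183 -0.2821  0.1723] [ 0.5489 -0.345   0.1708] [ 0.6701 -0.2344  0.1739] [ 0.6059 -0.2885  0.1777]Traceback (most recent call last):
  File "<stdin>", line 6, in <module>
    return umr_minimum(a, axis, None, out, keepdims, initial, where)
ValueError: zero-size array to reduction operation minimum which has no identity
```

Centred within 1 mm of the jar axis (clearance is 7 mm). I lower slowly, watching the force.

```bash

python3 -m inch '[[[0,0,0.05,0],[0,0,0.15,0],[0,0,0.25,0],[0,0,0.35,0],[0,0,0.42,0],[0,0,0.46,0],[0,0,0.47,0],[0,0,0.47,0],[0,0,0.47,0]]]'
python3 -m inch '[[[0,0,0.01,0],[0,0,0.02,0],[0,0,0.025,0],[0,0,0.03,0],[0,0,0.03,0]]]'
python3 -m inch '[[[0,0,0.005,0],[0,0,0.01,0],[0,0,0.01,0],[0,0,0.01,0]]]'
```

```text
time: 22.6
ee_pos: [0.606, -0.2895, 0.1219]
tool_rot: [0.0, 0.961, 0.275, 0.0]
ft_force: [-0.3, -0.0, -1.1]
grip_width: 0.272
finger_force: 20.0
time: 23.1
ee_pos: [0.6058, -0.2893, 0.1178]
tool_rot: [0.0, 0.961, 0.275, -0.0]
ft_force: [0.1, 0.5, -1.1]
grip_width: 0.27
finger_force: 20.0
time: 23.5
ee_pos: [0.6058, -0.2893, 0.1167]
tool_rot: [0.0, 0.961, 0.275, -0.0]
ft_force: [0.1, 0.2, -0.7]
grip_width: 0.275
finger_force: 20.0
```

```bash

python3 -m inch '[[[0,0,0.003,0],[0,0,0.006,0],[0,0,0.006,0],[0,0,0.006,0]]]' | sed -n '2p;4p'
python3 -m inch '[[[0,0,0.002,0],[0,0,0.004,0],[0,0,0.004,0],[0,0,0.004,0]]]'| sed -n '2p;4p'
python3 -m inch '[[[0,0,0.002,0],[0,0,0.004,0],[0,0,0.004,0],[0,0,0.004,0]]]'| sed -n '2p;4p'
```

```text
ee_pos: [0.6059, -0.2894, 0.1164]
ft_force: [-1.5, 1.7, 5.3]
ee_pos: [0.6059, -0.2894, 0.1163]
ft_force: [-4.4, 2.9, 11.7]
ee_pos: [0.606, -0.2894, 0.1163]
ft_force: [-5.8, 4.7, 17.2]
```

```bash

python3 -m inch '[[[0,0,-0.003,0],[0,0,-0.005,0],[0,0,-0.005,0],[0,0,-0.005,0],[0,0,-0.005,0],[0,0,-0.005,0],[0,0,-0.005,0],[0,0,-0.005,0],[0,0,-0.005,0]]]'| sed -n '2p;4p'
python3 -m inch '[[[0,0,-0.003,0],[0,0,-0.006,0],[0,0,-0.008,0],[0,0,-0.008,0]]]'| sed -n '2p;4p'
python3 -m inch '[[[0,0,0,0],[0,0,0,0],[0,0,0,0],[0,0,0,0],[0,0,0,0]]]' 55
python3 -m inch '[[[0,0,-0.05,0],[0,0,-0.15,0],[0,0,-0.3,0],[0,0,-0.5,0],[0,0,-0.7,0],[0,0,-0.7,0],[0,0,-0.7,0]]]' 
python3 - <<'E'
from fit import *
lidfit('w11')
c=ld('w11');W=cloud(c);hsv=cv2.cvtColor(c['color'],cv2.COLOR_RGB2HSV)
m=(hsv[...,0]>72)&(hsv[...,0]<98)&(hsv[...,1]>90)&(W[...,2]>.143)&(W[...,2]<.152)&(np.hypot(W[...,0]-.606,W[...,1]+.289)<.03)
print('knob',W[m].mean(0));shot('scene','s11')
E
```

```text
ee_pos: [0.6059, -0.2894, 0.1163]
ft_force: [-4.7, 3.6, 9.8]
ee_pos: [0.6058, -0.2893, 0.1164]
ft_force: [0.7, -0.6, -1.0]
time: 26.5
ee_pos: [0.6059, -0.2893, 0.1166]
tool_rot: [0.0, 0.961, 0.275, 0.0]
ft_force: [0.6, -0.1, -0.2]
grip_width: 0.551
finger_force: 0.0
time: 27.2
ee_pos: [0.6061, -0.2895, 0.2019]
tool_rot: [0.0, 0.961, 0.275, 0.001]
ft_force: [-0.8, 0.3, -0.3]
grip_width: 0.55
finger_force: 0.0
lid n [ 0.    -0.001  1.   ] tilt 0.1 12687 [ 0.6088 -0.2884  0.1112] [ 0.5411 -0.3458  0.1097] [ 0.6699 -0.235   0.1128] [ 0.6059 -0.2892  0.201 ]
knob [ 0.60630017 -0.29037223  0.14692921]
```

View pics/s11.png

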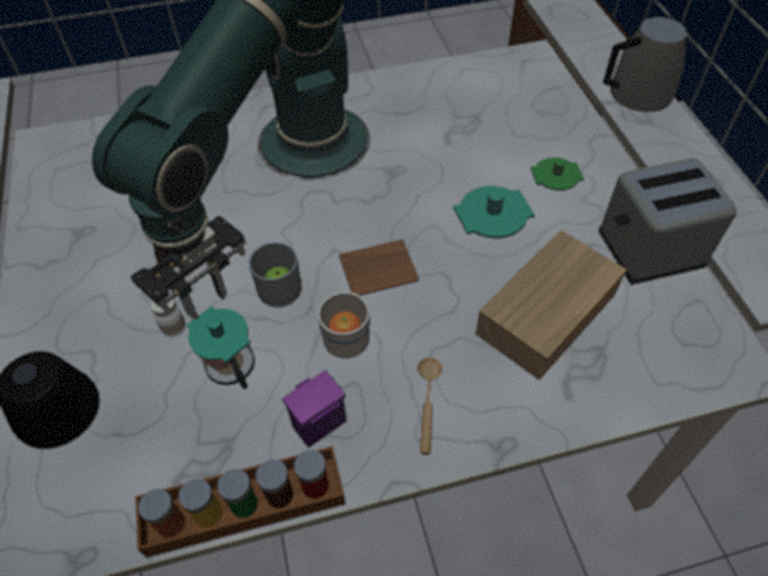

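The lid at (218,332) sits level and centred on the jar, with its flange top at 0.111 m. The apple is inside at (225,360), and nothing else has moved.

```bash
python3 -c "
from bench import hand_in
print(hand_in())"
```

```text
the job is handed in; nothing more can be done
None
```

The apple is in the glass jar and the turquoise lid sits level on its rim, pressed at about 10 N for roughly 0.8 s (briefly 17 N) and released; the job was handed in at about 27 s, but no verdict was returned.

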